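# Uncap and start the code reader

### The arm

A 6-joint arm with a two-finger parallel gripper is mounted at the origin on the work surface. World frame = base frame: x ahead of the robot, y to its left, z up, the work surface at z = 0. Lengths are in mm, angles in rad, forces in N, time in s.
With the tool pointing down it reaches from about 350 to 975 mm from the base axis. Payload 7.1 kg.
Tool frame: the origin (TCP) lies midway between the tips of the shut fingers; the grasp point (between the pads) lies 19 mm behind it (ctrl.grip_point_offset is the distance from the TCP to the grasp point, in mm); z points along the fingers, y is the line along which they close (so a half turn about z gives the same grasp; the last joint's range is limited). The gripper opens to 88 mm and grips with 3 to 60 N. Pads are 20 mm wide; open, the fingers measure 115 mm over their backs; the gripper's body (75 mm by 178 mm) begins 61 mm behind the grasp point.
Start: joints at [-1.353, 0.423, 1.63, -0, 1.089, -0.019], TCP at [146.64, -607.537, 222.675] pointing down, gripper open.
Joint ranges: [-3, 3], [-0.9, 2.11], [0.09, 2.58], [-1.31, 4.45], [0.11, 2.69], [-2.54, 2.54]. Speed limits (rad/s): [2.39, 2.39, 3.01, 3.14, 3.14, 3.14].

### API

Orientations are given as a rotation vector (axis times angle).
In Python, from workcell import get_obs, optics, close_job, spotter, ctrl gives the robot as it stands. The module is installed in compiled form; this text tells all that it offers.
- The arm moves only by the tool move_arm, never from a script. Its argument "rows" is a list of rows, each a list of 5 numbers: the shift along the tool's x, y, z in cm, then the turn about the tool's z in degrees, then the opening in per cent of the stroke, from 0 (shut) to 100 (fully open). A call has 1 to 10 rows; each row shifts and turns the commanded pose from where the row before left it, along the tool's axes as they then stand; what a row does not reach is not made up. A row lasts 1/8 s, in which the tool goes at most 62.5 mm and 10.7 degrees, less where a joint would pass 70% of its speed; a pose out of reach is approached as far as the arm can. A call with a gripper value outside its range is refused whole. The fingers move at their own pace and stop on an object; the grip force is fixed at half the most. Time passes only in rows, so rows that do not move let the fingers close. It gives the time, the measured TCP pose, the force, the opening and the grip force at its end, in the units of the state.
- get_obs(): the state, without advancing time (a new reading comes with each control period).
- optics.get_image(name): name is "scene" or "top" or "wrist"; returns the picture (480x640x3 uint8, blue, green, red); there is no depth.
- optics.calibration(name): a dict with "camera_matrix" (3x3 intrinsics, pixels), "xyz" and "orientation" of the camera in the world. Camera axes: x right, y down, z forward; pixel columns grow to the right and rows downward; lengths in mm; the calibration is good to about 2 mm. A picture is of the moment at which its call begins: read the wrist's pose just before it. calibration takes no time and is no camera call; for the wrist camera it gives the pose at the moment of the call.
- close_job(): hands the job in; it is judged then, once.
Trained networks look in the newest picture that a camera, given by its name, has taken for a name from the list of things; names that differ only in an ending like _2 or _b are one class to them, and where a whole thing is asked for, a point or a joint stands for the part that bears it (a point fixed in the world has none). Each returns a list of dicts, best first, with "conf" (0 to 1); they miss things now and then, are a little off and sometimes report something else, mostly with a low value. They report only what shows in the picture. A call takes as long as a camera call. They do not tell look-alikes from the thing itself.
- spotter.find_in(camera, label): "point" ([column, row] in pixels, amid what is visible of it).
- spotter.regions_of(camera, label): "region" (480x640 bool, what is visible of it) and "point" ([column, row] in pixels, amid what is visible of it).
The state is a dict: "t": time; "qpos": joint angles; "qvel": joint speeds; "joint_torque": joint torques, N m; "ee_pos": TCP position; "orientation": TCP orientation; "ft_force": force on the tool from outside, world axes, zero at the start; "moment": the same for the moment, N m; "width": finger opening in mm; "grasp_force": force on a finger pad.
Only numpy, scipy, OpenCV 4.12 (cv2) and the standard library are available. Lean on these libraries where they do the work, as an engineer would, in place of code of your own. Each camera call takes 0.05 s, during which the arm holds its last target. There are 200 camera calls.

### The job

Get the code reader ready for work: lift the orange dust cap off its slanting lens and set it down, without dropping it, in the cup of the cap holder, knob up and fully seated. Only then press the white key on the blue control box all the way down and let it come up, and after it the green key in the same way. Never press the red key, and do not disturb the other things on the bench.

Things in the scene. Friction and masses are not known exactly. Their poses are not given: they have to be found in the camera images.
- reader_head: black box-shaped camera head (60 x 60 x 70 mm, yellow band) of the code reader, fixed on a low steel stand. The origin is the centre of the front rim of its lens barrel (36 mm across, standing 26 mm out of the head), about 128 mm above the bench; its z axis points out along the barrel, leaning 30 degrees from vertical towards the robot's side; its y axis is level
- cap: loose orange dust cap, 60 g: round skirt 46 mm across, 24 mm tall over all (open below, bore 40 mm across, 18 mm deep), with a solid round grip knob on top, 20 mm across and 22 mm tall. Origin: centre of the open lower edge; z points up through the knob, which runs from z = 24 to 46 mm. At the start it sits on the lens barrel, which fills its bore with 2 mm play all round, on the same axis
- holder_seat (a point): centre of the inner floor of the cap holder's cup, where the cap's open edge comes to rest, 20 mm above the bench. The cup is grey, open at the top, 52 mm across inside and 62 mm outside, 16 mm deep, rim 36 mm above the bench; it stands on a fixed round aluminium foot 80 mm across
- white_key (a joint): travel of the white spring key, the middle one: 0 = up, 0.006 m = fully down (about 5 N); counts as pressed beyond 0.004
- white_key_top (a point): centre of the top face of the white key (round, 26 mm across, the middle one); its z axis points out of the panel, 25 degrees from vertical, and the key travels along -z
- green_key (a joint): travel of the green spring key, on the right as seen from the robot, 52 mm from the white one: 0 = up, 0.006 m = fully down (about 5 N); counts as pressed beyond 0.004
- green_key_top (a point): centre of the top face of the green key (round, 26 mm across, on the right as seen from the robot, 52 mm from the white one); its z axis points out of the panel, 25 degrees from vertical, and the key travels along -z
- red_key (a joint): travel of the red spring key, on the left as seen from the robot, 52 mm from the white one; stop key, not to be pressed: 0 = up, 0.006 m = fully down (about 5 N); counts as pressed beyond 0.004
- red_key_top (a point): centre of the top face of the red key (round, 26 mm across, on the left as seen from the robot, 52 mm from the white one; stop key, not to be pressed); its z axis points out of the panel, 25 degrees from vertical, and the key travels along -z
- control_box: fixed blue control box 150 x 180 mm, about 40 mm high at the front (the side of its -x) and 103 mm at the back, its panel sloping 25 degrees towards the front, with three keys in a row along its y and a display behind them. The origin is the centre of its underside
- reel: bystander: loose white component reel, 90 mm across, 18 mm high, lying flat; origin under its centre
- tape_roll: bystander: loose amber roll of tape, 90 mm across, 48 mm high, standing on its flat side; origin under its centre
- marker: bystander: loose white and blue marker pen, 135 x 15 x 14 mm, lying along its x; origin under its middle
- scan_gun: bystander: loose yellow and black hand scanner, about 160 x 60 x 54 mm, lying along its x; origin under the middle of the handle
- carton: bystander: loose cardboard carton 80 x 110 x 60 mm; origin under its centre
- parts_tray: bystander: loose grey parts tray 80 x 110 x 45 mm; origin under its centre
- dispenser: bystander: loose heavy black tape dispenser, 190 x 75 x 114 mm; origin under its centre
Things that resemble listed ones, but are neither listed nor needed, are in the scene too. What is shaped like the part that bears reader_head but pink is not meant.

How it is judged (in metres and radians):
On the way, in this order (a step that is already met when the one before it is completed fails the run):
1. the cap is lifted off the lens barrel, held in the gripper (distance between cap and reader_head above 0.05 m and contact force between the fingers and cap above 0.3 N), for 0.05 s.
2. the cap, still held, is lowered knob up into the holder's cup (its edge within 12 mm of the cup's floor) (horizontal distance between cap and holder_seat below 0.008 m and z of cap in the frame of holder_seat below 0.012 m and angle between cap's own z axis and vertical below 0.35 rad and contact force between the fingers and cap above 0.3 N), for 0.05 s.
3. the cap is let go, seated in the cup (horizontal distance between cap and holder_seat below 0.007 m and z of cap in the frame of holder_seat between -0.005 and 0.005 m and angle between cap's own z axis and vertical below 0.15 rad and contact force between the fingers and cap below 0.1 N), for 0.2 s.
4. the white key is pressed down, alone (value of joint white_key above 0.004 m and value of joint each of green_key, red_key below 0.002 m), for 0.05 s.
5. the white key is up again and the green key is pressed down, alone (value of joint green_key above 0.004 m and value of joint each of white_key, red_key below 0.002 m), for 0.05 s.
At the end, for the whole second after the job is handed in: the cap rests in the holder's cup, knob up (within 0.15 rad), its edge within 5 mm of the cup's floor and within 7 mm of its centre, at rest and released; all three keys are up (within 2 mm) (horizontal distance between cap and holder_seat below 0.007 m and z of cap in the frame of holder_seat between -0.005 and 0.005 m and angle between cap's own z axis and vertical below 0.15 rad and linear speed of cap below 0.02 m/s and value of joint each of white_key, green_key, red_key below 0.002 m); the robot touches nothing.
It fails at once if the red key is pressed (beyond 3 mm) (value of joint red_key above 0.003 m).
It fails at once if the white or the green key is pressed (beyond 3 mm) before the cap lies in the holder (value of joint any of white_key, green_key above 0.003 m and distance between cap and holder_seat above 0.015 m).
It fails at once if the white and green keys are down together (value of joint each of white_key, green_key above 0.003 m).
It fails at once if a bystander is shifted by more than 30 mm (distance of any of reel, tape_roll, marker, scan_gun, carton, parts_tray, dispenser from where it was at the start of the episode above 0.03 m).
It also fails if it takes over 54 s, if anything falls off the work surface, if the arm or the gripper's body presses on something with over 40 N, if the wrist force passes 120 N, or if a joint passes its speed limit or range.

## Working session

There is one attempt and no reset: what is moved stays moved. The work goes in short steps, Python scripts to look and compute and a tool call to move; the robot and the scene stay as the last step left them, time stands still between calls to the robot, and variables do not carry over. Pictures are saved under pics/ and viewed, at most 10 in all, crops included, and the job is handed in when it is done.

Besides the shell and the picture viewer there is one more tool, called after "Call:" in YAML: its name, and indented under it one key for each argument. move_arm: Moves the arm, as the interface text tells. Its arguments: {"type":"object","properties":{"rows":{"type":"array","items":{"type":"array","items":{"type":"number"}}}},"required":["rows"]}

```bash
mkdir -p pics; cat > h.py <<'E'
import numpy as np, cv2
from scipy.spatial.transform import Rotation as R
from workcell import get_obs, optics, close_job, spotter, ctrl
def cal(n):
    c=optics.calibration(n); o=np.array(c["orientation"],float)
    M=R.from_rotvec(o).as_matrix() if o.size==3 else o
    return np.array(c["camera_matrix"]),np.array(c["xyz"],float),M
def ray(n,p,c=None):
    K,t,M=c or cal(n); d=M@np.linalg.solve(K,[p[0],p[1],1]); return t,d/np.linalg.norm(d)
def atz(n,p,z,c=None):
    t,d=ray(n,p,c); return t+d*(z-t[2])/d[2]
def proj(n,X,c=None):
    K,t,M=c or cal(n); q=K@(M.T@(np.array(X,float)-t)); return q[:2]/q[2]
def tri(rs):
    A=np.zeros((3,3));b=np.zeros(3)
    for t,d in rs:
        P=np.eye(3)-np.outer(d,d);A+=P;b+=P@t
    x=np.linalg.solve(A,b); return x,[np.linalg.norm((np.eye(3)-np.outer(d,d))@(x-t)) for t,d in rs]
E
python3 - <<'E'
from h import *
ims=[optics.get_image(n) for n in("scene","top")]
for n,i in zip(("scene","top"),ims): cv2.imwrite(f"pics/{n}0.png",i); print(n,optics.calibration(n))
for l in ["cap","reader_head","holder_seat","white_key_top","green_key_top","red_key_top","control_box"]:
    for n in("scene","top"):
        try: print(l,n,[(np.round(d["point"]).tolist(),round(d["conf"],2)) for d in spotter.find_in(n,l)[:4]])
        except Exception as e: print(l,n,e)
o=get_obs(); print(o, ctrl.grip_point_offset)
E
```

```text
scene {'camera_matrix': array([[469.67110865,   0.        , 317.44257919],
       [  0.        , 469.67110865, 229.54828395],
       [  0.        ,   0.        ,   1.        ]]), 'xyz': array([ 929.37014218,  608.70584588, 1141.4120879 ]), 'orientation': array([-0.74360636, -2.76448318,  0.83782516])}
top {'camera_matrix': array([[498.17160486,   0.        , 322.23088764],
       [  0.        , 498.17160486, 238.64056493],
       [  0.        ,   0.        ,   1.        ]]), 'xyz': array([ 383.77887765,   28.04526208, 1352.51692004]), 'orientation': array([-2.13767053,  2.15555739, -0.16340925])}
cap scene [([381.0, 318.0], 0.82)]
cap top [([204.0, 236.0], 0.76)]
reader_head scene [([364.0, 334.0], 0.89), ([387.0, 412.0], 0.8), ([468.0, 393.0], 0.54)]
reader_head top [([210.0, 226.0], 0.96), ([144.0, 200.0], 0.74)]
holder_seat scene [([308.0, 238.0], 0.86), ([267.0, 171.0], 0.68), ([439.0, 272.0], 0.55)]
holder_seat top []
white_key_top scene [([276.0, 157.0], 0.56)]
white_key_top top [([448.0, 253.0], 0.53), ([318.0, 185.0], 0.52)]
green_key_top scene [([269.0, 146.0], 0.53)]
green_
[... 293 characters left out ...]
0.17)]
{'t': 0.8, 'qpos': array([-1.35298615e+00,  4.23046669e-01,  1.62988343e+00,  1.94669091e-05,
        1.08860442e+00, -1.90017065e-02]), 'qvel': array([ 0.00029056,  0.00205184, -0.00051244, -0.00104958, -0.00049044,
       -0.00066994]), 'joint_torque': array([-1.89489183e-03, -5.44513750e+01, -2.74031478e+01,  6.43443223e-02,
        1.65772007e-02, -2.43859870e-05]), 'ee_pos': array([ 146.65650115, -607.54712203,  222.71490882]), 'orientation': array([3.11954179e+00, 3.71093931e-01, 3.60203766e-05]), 'ft_force': array([ 0.11070348,  0.67249769, -0.39943275]), 'moment': array([-0.04876867, -0.02805338, -0.01154182]), 'grasp_force': 0.0, 'width': 87.76933887275439} 18.700000000000003
```

View pics/scene0.png

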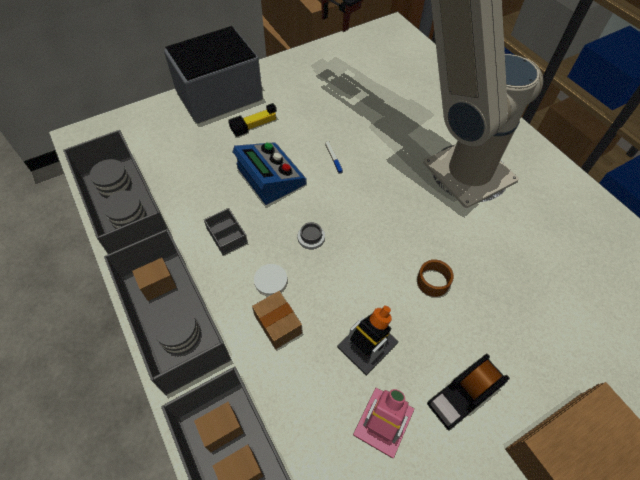

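View pics/top0.png

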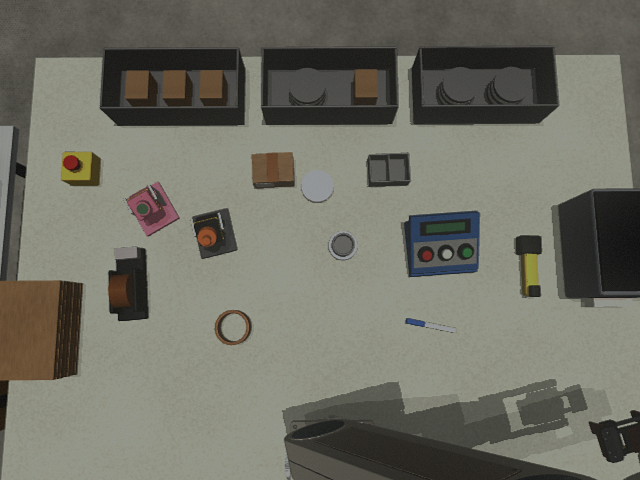

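The scene picture shows the capped reader at (380,320), its pink look-alike at (388,410), the holder at (311,235) and the box keys at (268-287,147-168). The top picture shows the cap at (206,237), the holder at (343,245) and the red, white and green keys at (426,255), (447,254), (467,252).

```bash
cat >> h.py <<'E'
def tool(): 
    o=get_obs(); return np.array(o["ee_pos"]),R.from_rotvec(o["orientation"]).as_matrix()
E
python3 - <<'E'
from h import *
s,t=cv2.imread("pics/scene0.png"),cv2.imread("pics/top0.png")
S=lambda p:ray("scene",p); T=lambda p:ray("top",p)
def hsv(im,lo,hi,c,r=25,red=False):
    h=cv2.cvtColor(im,cv2.COLOR_BGR2HSV); m=cv2.inRange(h,lo,hi)
    if red: m|=cv2.inRange(h,(170,lo[1],lo[2]),(180,255,255))
    k=np.zeros_like(m); cv2.circle(k,c,r,255,-1); m&=k
    n,l,st,ce=cv2.connectedComponentsWithStats(m); i=1+np.argmax(st[1:,4]); return ce[i],st[i]
for nm,a in dict(cap=((5,150,90),(20,255,255),(381,318),(206,237),25,False),
  red=((0,120,60),(8,255,255),(286,168),(426,255),9,True),green=((45,80,30),(80,255,255),(269,147),(467,252),9,False),
  white=((0,0,140),(180,50,255),(277,157),(447,254),9,False)).items():
    a1,s1=hsv(s,a[0],a[1],a[2],a[4],a[5]);a2,s2=hsv(t,a[0],a[1],a[3],a[4],a[5])
    x,e=tri([S(a1),T(a2)]); print(nm,a1.round(1),s1[4],a2.round(1),s2[4],x.round(1),np.round(e,1))
print("holder rim z36 S,T",atz("scene",(311,233),36).round(),atz("top",(343,244),36).round())
K=[tri([S(a),T(b)])[0].round(1) for a,b in [((311,233),(343,244))]]; print(K)
for l,z in(("base_corners",5),):
    for p in [(193,218),(228,208),(237,248),(202,258)]: print(atz("top",p,z).round())
for n,c in(("scene",(381,320)),("top",(210,232)),("scene",(311,235)),("top",(343,245)),("scene",(275,160)),("top",(446,248))):
    im=s if n=="scene" else t
    cv2.imwrite(f"pics/c_{n}_{c[0]}.png",cv2.resize(im[c[1]-32:c[1]+32,c[0]-42:c[0]+42],None,fx=3,fy=3,interpolation=2))
a=[cv2.imread(f"pics/c_{k}.png") for k in("scene_381","top_210","scene_311","top_343","scene_275","top_446")]
cv2.imwrite("pics/mos.png",np.vstack([np.hstack(a[:3]),np.hstack([a[1+0],a[3],a[5]]) if 0 else np.hstack(a[3:])]))
print(tool(),{k:v.round(3) for k,v in zip("Ktm",cal("wrist"))})
E
```

```text
cap [380.5 317.3] 350 [206.4 236.2] 266 [575.7 309.5 125.8] [1.3 1.3]
red [285.8 166.9] 50 [426.6 255. ] 78 [ 529.9 -248.1   73.7] [0.9 0.9]
green [268.  145.9] 51 [466.6 252.1] 77 [ 536.8 -352.5   72.7] [1. 1.]
white [277.  155.1] 31 [446.8 253.8] 51 [ 532.2 -299.4   78.6] [1.1 1.1]
holder rim z36 S,T [571. -26.  36.] [565. -34.  36.]
[array([566.5, -34.2,  22.4])]
[645. 376.   5.]
[672. 281.   5.]
[560. 254.   5.]
[534. 349.   5.]
(array([ 146.65650115, -607.54712203,  222.71490882]), array([[ 9.72092979e-01,  2.34595906e-01,  2.94021511e-05],
       [ 2.34595908e-01, -9.72092978e-01, -5.30337044e-05],
       [ 1.61401347e-05,  5.84513160e-05, -9.99999998e-01]])) {'K': array([[336.956,   0.   , 321.536],
       [  0.   , 336.956, 243.484],
       [  0.   ,   0.   ,   1.   ]]), 't': array([ 226.563, -587.133,  385.207]), 'm': array([[ 0.235, -0.928, -0.289],
       [-0.972, -0.224, -0.07 ],
       [ 0.   ,  0.297, -0.955]])}
```

View pics/mos.png

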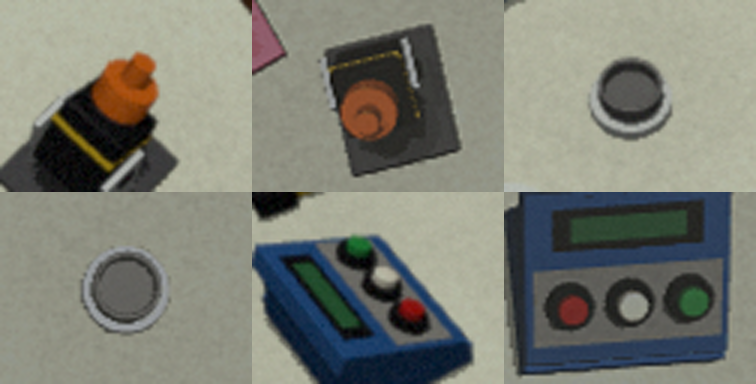

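The crops confirm the layout: the knob leans along the stand's long side, and the keys run red, white, green from left to right. The tool's yaw already matches the lean direction, so I'm moving to a near view.

Call:
move_arm:
  rows:
    - [4.5, -3.8, -0.5, 0, 100]
    - [4.5, -3.8, -0.5, 0, 100]
    - [4.5, -3.8, -0.5, 0, 100]
    - [4.5, -3.8, -0.5, 0, 100]
    - [4.5, -3.8, -0.5, 0, 100]
    - [4.5, -3.8, -0.5, 0, 100]
    - [4.5, -3.8, -0.5, 0, 100]
    - [4.5, -3.8, -0.5, 0, 100]
    - [4.5, -3.8, -0.5, 0, 100]
    - [4.5, -3.8, -0.5, 0, 100]

```text
t: 2.05
ee_pos: [496.0, -130.9, 273.2]
orientation: [3.119, 0.371, 0.001]
ft_force: [0.9, -0.7, 0.7]
width: 87.6
grasp_force: 0.0
```

```bash
python3 - <<'E'
from h import *
c=cal("wrist"); im=optics.get_image("wrist"); cv2.imwrite("pics/w1.png",im); np.savez("w1.npz",K=c[0],t=c[1],M=c[2])
print(tool(),c[1])
for X in [(566,-34,36),(532,-299,78),(530,-248,76),(537,-352,76),(575.7,309,126)]: print(X,proj("wrist",X,c).round())
E
```

```text
(array([ 499.78833933, -126.38328534,  274.01292263]), array([[ 9.71498950e-01,  2.37003639e-01,  4.36633946e-03],
       [ 2.36997228e-01, -9.71508391e-01,  1.93888396e-03],
       [ 4.70145798e-03, -8.48813386e-04, -9.99988588e-01]])) [ 575.7649059  -110.39051152  435.75315423]
(566, -34, 36) [253. 131.]
(532, -299, 78) [480. 222.]
(530, -248, 76) [434. 213.]
(537, -352, 76) [526. 229.]
(575.7, 309, 126) [-195.    8.]
```

View pics/w1.png

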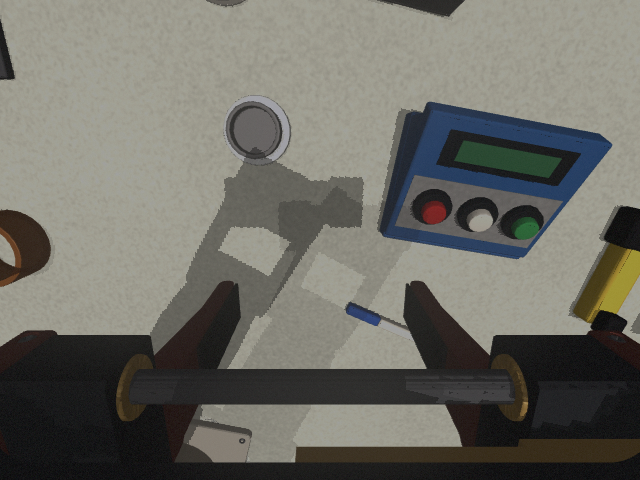

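The wrist picture matches the predictions: the holder is at (254,129), and the red, white and green keys at (434,211), (480,219), (526,228). Next I'm going to the reader.

Call:
move_arm:
  rows:
    - [1.8, -5.2, -0.2, 0, 100]
    - [1.8, -5.2, -0.2, 0, 100]
    - [1.8, -5.2, -0.2, 0, 100]
    - [1.8, -5.2, -0.2, 0, 100]
    - [1.8, -5.2, -0.2, 0, 100]
    - [1.8, -5.2, -0.2, 0, 100]
    - [1.8, -5.2, -0.2, 0, 100]
    - [1.8, -5.2, -0.2, 0, 100]
    - [0, 0, 0, 0, 100]
    - [0, 0, 0, 0, 100]

```text
t: 3.35
ee_pos: [537.0, 305.1, 288.3]
orientation: [3.119, 0.372, -0.001]
ft_force: [0.7, -0.4, -0.8]
width: 87.8
grasp_force: 0.0
```

```bash
python3 - <<'E'
from h import *
c=cal("wrist"); im=optics.get_image("wrist"); cv2.imwrite("pics/w2.png",im); np.savez("w2.npz",K=c[0],t=c[1],M=c[2])
print(tool()[0],c[1],proj("wrist",(575.7,309,126),c).round())
# holder from w1
w=np.load("w1.npz"); c1=(w["K"],w["t"],w["M"])
h=tri([ray("top",(343,244)),ray("wrist",(253.5,129.5),c1),ray("scene",(311,233))]); print(h)
E
```

```text
[537.07622644 304.47531664 288.40566798] [616.98650806 325.64213087 450.72946938] [328. 186.]
(array([566.94914155, -32.97454294,  24.87268971]), [np.float64(1.4044605758860151), np.float64(1.1801913384997254), np.float64(0.3067439963893547)])
```

View pics/w2.png

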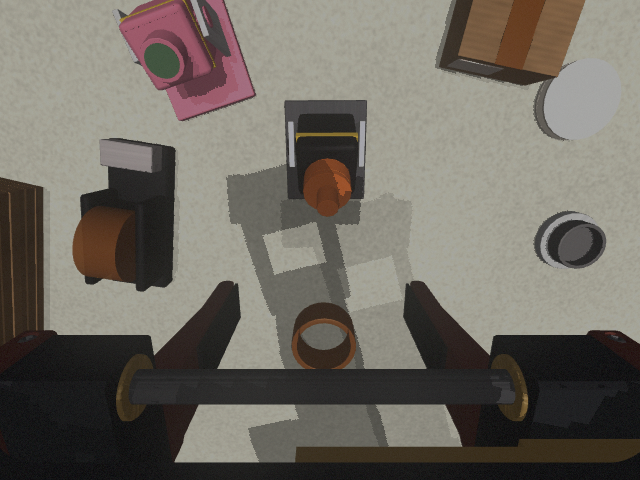

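The reader stand edges run straight along the image columns (286 to 366), so the yaw is right. The cap is at (328,187). Next is a model fit of the cap to all three masks.

```bash
cat > fit.py <<'E'
from h import *
from scipy.optimize import minimize
def ld(f):
    w=np.load(f); return (w["K"],w["t"],w["M"])
V=[("pics/scene0.png",cal("scene"),(381,318),26),("pics/top0.png",cal("top"),(206,237),22),("pics/w2.png",ld("w2.npz"),(328,187),40)]
ms=[]
for f,c,p,r in V:
    h=cv2.cvtColor(cv2.imread(f),cv2.COLOR_BGR2HSV); m=cv2.inRange(h,(3,140,40),(18,255,255)); k=np.zeros_like(m); cv2.circle(k,p,r,255,-1); ms.append(cv2.morphologyEx(m&k,cv2.MORPH_CLOSE,np.ones((3,3))))
a=np.linspace(0,2*np.pi,40)
def ring(r,z): return np.c_[r*np.cos(a),r*np.sin(a),z+0*a]
sk=np.vstack([ring(23,0),ring(23,24)]); kn=np.vstack([ring(10,24),ring(10,46)])
def mask(q,c):
    yaw=q[3]; d=np.array([np.cos(yaw),np.sin(yaw),0]); z=.5*d+np.array([0,0,.866]); y=np.cross(z,d); y/=np.linalg.norm(y); x=np.cross(y,z)
    Rm=np.c_[x,y,z]; m=np.zeros((480,640),np.uint8)
    for P in(sk,kn):
        X=P@Rm.T+np.array(q[:3]); K,t,M=c; u=(X-t)@M@K.T; u=u[:,:2]/u[:,2:]
        cv2.fillConvexPoly(m,cv2.convexHull(np.round(u*16).astype(np.int32)),255,shift=4)
    return m
def cost(v):
    q=[v[0],v[1],v[2],v[3]/40]
    return sum(np.count_nonzero(mask(q,c)^m)/np.sqrt(m.sum()/255) for (_,c,_,_),m in zip(V,ms))
y0=np.arctan2(-.235,-.972)
b=min((minimize(cost,[580+i,314+j,112,y0*40],method="Nelder-Mead",options=dict(initial_simplex=np.array([580+i,314+j,112,y0*40])+np.vstack([np.zeros(4),6*np.eye(4)]))) for i in(-6,6) for j in(-6,6)),key=lambda r:r.fun)
q=b.x.copy(); q[3]/=40
print("cap origin",q[:3].round(1),"yaw",q[3],"nominal",y0,b.fun,[int(np.count_nonzero(mask(q,c)^m)) for (_,c,_,_),m in zip(V,ms)],[int(m.sum()/255) for m in ms])
d=np.array([np.cos(y0),np.sin(y0),0]); Sx=q[:3]+24*(.5*d+np.array([0,0,.866])); tgt=Sx+8*d+[0,0,4.]
p,Rm=tool(); print("S",Sx,"tcp target",tgt,"tool delta cm",(Rm.T@(tgt-p)/10).round(2), "tool",p)
E
python3 fit.py
```

```text
cap origin [582.7 312.2 109.2] yaw -2.8516182440127915 nominal -2.904375173456016 8.517853311918374 [56, 46, 138] [381, 295, 2158]
S [571.01351387 309.42747332 129.99743284] tcp target [563.23754886 307.54748178 133.99743284] tool delta cm [ 2.63  0.31 15.44] tool [537.07622644 304.47531664 288.40566798]
```

Call:
move_arm:
  rows:
    - [1.3, 0.15, 5.0, 0, 100]
    - [1.3, 0.15, 4.0, 0, 100]
    - [0, 0, 1.5, 0, 100]
    - [0, 0, 0, 0, 100]
    - [0, 0, 0, 0, 100]

```text
t: 4.03
ee_pos: [564.0, 308.8, 185.5]
orientation: [-3.119, -0.37, -0.004]
ft_force: [0.1, 0.1, 0.7]
width: 87.8
grasp_force: 0.0
```

```bash
python3 - <<'E'
from h import *
c=cal("wrist"); im=optics.get_image("wrist"); cv2.imwrite("pics/w3.png",im); np.savez("w3.npz",K=c[0],t=c[1],M=c[2])
print(proj("wrist",(575,310,128),c).round(), tool()[0])
E
sed -i 's#^ms=\[\]#V.append(("pics/w3.png",ld("w3.npz"),tuple(int(v) for v in proj("wrist",(573,310,130),ld("w3.npz"))),75))\nms=[]#' fit.py; python3 fit.py; sed 's/cost(v):/cost(v):\n    v=[v[0],v[1],112.4,y0*40]/' fit.py > fit2.py; sed -i 's/^y0=.*//; s/^def cost/y0=np.arctan2(-.235,-.972)\ndef cost/; s/^q=b.x.copy()/b.x[2]=112.4; q=b.x.copy()/' fit2.py; python3 fit2.py
```

```text
[325. 248.] [564.03705714 309.03565802 185.68908915]
cap origin [580.6 310.9 105.4] yaw -2.9406425501527225 nominal -2.904375173456016 11.16562678284038 [61, 65, 104, 131] [381, 295, 2158, 4217]
S [568.97985336 308.07102233 126.23269118] tcp target [561.20388835 306.19103079 130.23269118] tool delta cm [-0.36  0.21  5.54] tool [564.03705714 309.03565802 185.68908915]
cap origin [582.2 311.7 112.4] yaw -2.9457898456607667 nominal -2.904375173456016 14.259957574207094 [66, 53, 183, 304] [381, 295, 2158, 4217]
S [570.52145829 308.86384916 133.184     ] tcp target [562.74549328 306.98385762 137.184     ] tool delta cm [-0.19  0.17  4.85] tool [564.03705714 309.03565802 185.68908915]
```

View pics/w3.png

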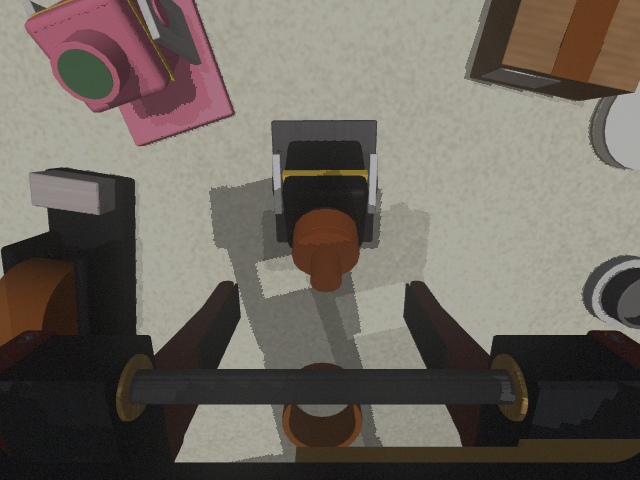

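The close view shows the cap at (326,240) with its knob pointing down the image at (326,275), centred between the fingers. Descending and closing.

Call:
move_arm:
  rows:
    - [-0.2, 0.15, 3.0, 0, 100]
    - [0, 0, 2.05, 0, 100]
    - [0, 0, 0, 0, 100]
    - [0, 0, 0, 0, 60]

```text
t: 4.58
ee_pos: [562.3, 307.2, 134.0]
orientation: [-3.119, -0.371, -0.002]
ft_force: [0.1, -0.4, -0.2]
width: 81.1
grasp_force: 0.0
```

Call:
move_arm:
  rows:
    - [0, 0, 0, 0, 0]
    - [0, 0, 0, 0, 0]
    - [0, 0, 0, 0, 0]
    - [0, 0, 0, 0, 0]

```text
t: 5.08
ee_pos: [561.7, 306.9, 133.4]
orientation: [-3.119, -0.371, -0.0]
ft_force: [-2.2, -0.0, 1.7]
width: 41.1
grasp_force: 1.4
```

```bash
python3 - <<'E'
from h import *
im=optics.get_image("wrist"); o=get_obs(); print(o["width"],o["grasp_force"],o["ft_force"],o["ee_pos"])
cv2.imwrite("pics/w4.png",cv2.resize(im[180:340,200:440],None,fx=3,fy=3))
E
```

```text
37.30706113679065 3.2069831632543355 [-3.07631293 -1.60687938  4.98356553] [561.61046643 306.81002399 133.40983414]
```

View pics/w4.png

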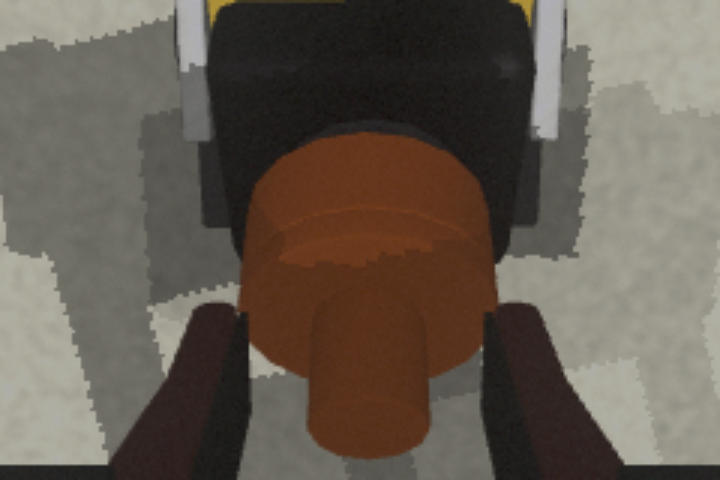

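The view shows the fingertips (about crop (215,310) and (515,310)) touching the skirt's rim, so they sit slightly too low. I'll open, raise, shift towards the knob and close again.

Call:
move_arm:
  rows:
    - [0, 0, 0, 0, 70]
    - [0, 0, 0, 0, 70]
    - [-0.3, 0, -0.6, 0, 70]
    - [0, 0, 0, 0, 0]
    - [0, 0, 0, 0, 0]
    - [0, 0, 0, 0, 0]
    - [0, 0, 0, 0, 0]
    - [0, 0, 0, 0, 0]
    - [0, 0, 0, 0, 0]
    - [0, 0, 0, 0, 0]

```text
t: 6.38
ee_pos: [558.8, 305.9, 139.1]
orientation: [3.119, 0.371, -0.0]
ft_force: [0.8, -1.9, 0.6]
width: 19.0
grasp_force: 30.0
```

```bash
python3 - <<'E'
from h import *
o=get_obs(); print(o["t"],o["width"],o["grasp_force"],o["ft_force"],o["ee_pos"])
E
```

```text
6.375 19.039393582920905 30.00072956085205 [ 0.80316403 -1.9296064   0.64585514] [558.79750314 305.86022987 139.1136184 ]
```

The knob is gripped (19 mm, 30 N). Lifting along the barrel axis.

Call:
move_arm:
  rows:
    - [-0.3, 0, -0.5, 0, 0]
    - [-0.5, 0, -0.87, 0, 0]
    - [-0.5, 0, -0.87, 0, 0]
    - [-0.7, 0, -1.2, 0, 0]
    - [-0.7, 0, -1.2, 0, 0]
    - [-0.7, 0, -2.5, 0, 0]
    - [0, 0, -3, 0, 0]
    - [0, 0, 0, 0, 0]
    - [0, 0, 0, 0, 0]

```text
t: 7.5
ee_pos: [525.1, 297.9, 240.1]
orientation: [3.119, 0.371, -0.001]
ft_force: [-0.1, -0.8, -0.9]
width: 19.1
grasp_force: 30.0
```

```bash
python3 - <<'E'
from h import *
c=cal("wrist");im=optics.get_image("wrist"); o=get_obs(); print(o["t"],o["width"],o["grasp_force"],o["ft_force"],o["ee_pos"])
a=im[180:400,170:470]; s=optics.get_image("scene"); p=proj("scene",o["ee_pos"]).astype(int); b=s[p[1]-55:p[1]+55,p[0]-75:p[0]+75]
cv2.imwrite("pics/w5.png",np.hstack([cv2.resize(a,(400,293)),cv2.resize(b,(400,293))]))
E
```

```text
7.55 18.980967902858087 29.99982923269272 [-0.32607133 -0.55461515 -1.15218851] [524.96855417 297.81436818 239.52428745]
```

View pics/w5.png

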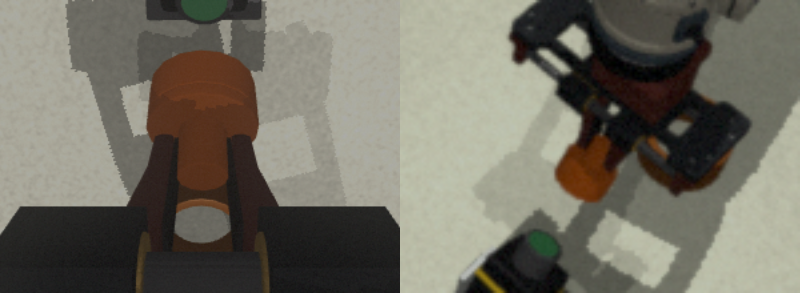

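The wrist and scene views show the cap held off the bared green lens, still tilted about 30° in the gripper. I'll straighten it against free bench before going to the cup.

Call:
move_arm:
  rows:
    - [-0.55, 3.9, 2.0, 0, 0]
    - [-0.55, 3.9, 4.4, 0, 0]
    - [-0.55, 3.9, 4.4, 0, 0]
    - [-0.55, 3.9, 4.4, 0, 0]
    - [0, 0, 3.0, 0, 0]
    - [0, 0, 1.0, 0, 0]
    - [0, 0, 0, 0, 0]
    - [0, 0, 0, 0, 0]

```text
t: 8.6
ee_pos: [541.7, 142.1, 49.6]
orientation: [-3.119, -0.372, -0.003]
ft_force: [0.2, -0.1, -0.4]
width: 19.0
grasp_force: 30.0
```

```bash
cat > tilt.py <<'E'
from h import *
import sys
from scipy.optimize import minimize
c=cal("wrist");im=optics.get_image("wrist"); o=get_obs(); print(o["t"],o["width"],o["grasp_force"],o["ft_force"].round(1),o["ee_pos"].round(1))
cv2.imwrite("pics/t.png",im)
p,Rm=tool(); tx,ty=Rm[:,0],Rm[:,1]
h=cv2.cvtColor(im,cv2.COLOR_BGR2HSV); m=cv2.inRange(h,(3,140,40),(18,255,255)); m[:200]=0
n,l,st,ce=cv2.connectedComponentsWithStats(m)
u0=proj("wrist",p+20*tx,c); k=np.zeros_like(m); cv2.circle(k,tuple(int(v) for v in u0),75,255,-1); m&=k; m=cv2.morphologyEx(m,cv2.MORPH_OPEN,np.ones((3,3)))
a=np.linspace(0,2*np.pi,40); ring=lambda r,z:np.c_[r*np.cos(a),r*np.sin(a),z+0*a]
sk=np.vstack([ring(23,0),ring(23,24)]); kn=np.vstack([ring(10,24),ring(10,46)])
def mask(q):
    th=q[2]; z=-np.sin(th)*tx+np.array([0,0,np.cos(th)]); y=ty; x=np.cross(y,z); M=np.c_[x,y,z]
    piv=p+q[0]*tx+q[1]*ty+[0,0,6.]; mm=np.zeros_like(m)
    for P in(sk,kn):
        X=(P-[0,0,38])@M.T+piv; K,t,Mc=c; u=(X-t)@Mc@K.T; u=u[:,:2]/u[:,2:]
        cv2.fillConvexPoly(mm,cv2.convexHull(np.round(u*16).astype(np.int32)),255,shift=4)
    return mm
# fingers hide part: compare only forward rows of image above fingertip
row=int(proj("wrist",p,c)[1])
def cost(v): return np.count_nonzero((mask([v[0],v[1],v[2]/30])^m)[:row])
b=min((minimize(cost,[5,0,t],method="Nelder-Mead",options=dict(initial_simplex=[[5,0,t],[9,0,t],[5,3,t],[5,0,t+5]])) for t in(3,9,15)),key=lambda r:r.fun)
print("pivot x,y",b.x[:2].round(1),"tilt deg",np.degrees(b.x[2]/30).round(1),"cost",b.fun,np.count_nonzero(m),"row",row)
E
python3 tilt.py
```

```text
8.65 19.012181648562716 29.999799728393555 [-0.6 -0.1 -0.4] [541.8 142.1  49.8]
pivot x,y [ 3.7 -1.1] tilt deg 25.6 cost 713.0 6071 row 300
```

Call:
move_arm:
  rows:
    - [0, 0, 0.9, 0, 0]
    - [0, 0, 0.4, 0, 0]
    - [0, 0, 0.2, 0, 0]
    - [0.2, 0, 0.1, 0, 0]

```text
t: 9.15
ee_pos: [546.5, 142.8, 36.0]
orientation: [-3.119, -0.371, -0.012]
ft_force: [-1.0, 0.5, 24.5]
width: 18.9
grasp_force: 30.0
```

Call:
move_arm:
  rows:
    - [0.3, 0, 0.1, 0, 0]
    - [0.3, 0, 0.1, 0, 0]
    - [0.3, 0, 0.1, 0, 0]

```text
t: 9.52
ee_pos: [554.4, 144.7, 32.0]
orientation: [-3.119, -0.371, -0.009]
ft_force: [-0.7, 0.5, 15.5]
width: 19.2
grasp_force: 30.0
```

```bash
python3 tilt.py
```

```text
9.575 19.069337779722414 30.005687177181244 [ 0.5 -0.3 15.3] [554.6 144.8  31.8]
pivot x,y [ 3.1 -1. ] tilt deg 8.2 cost 720.0 5252 row 299
```

The cap is turning upright (tilt about 8°). A little more.

Call:
move_arm:
  rows:
    - [0.3, 0, 0.05, 0, 0]
    - [0.3, 0, 0.05, 0, 0]
    - [0.2, 0, 0.05, 0, 0]
    - [0, 0, 0, 0, 0]

```text
t: 10.07
ee_pos: [560.2, 146.2, 29.0]
orientation: [-3.119, -0.371, -0.003]
ft_force: [-1.7, -0.6, 8.4]
width: 19.5
grasp_force: 30.0
```

```bash
python3 tilt.py; python3 - <<'E'
import cv2; cv2.imwrite("pics/w6.png",cv2.resize(cv2.imread("pics/t.png")[200:380,200:440],None,fx=3,fy=3))
E
```

```text
10.125 19.50726681291946 30.00318557024002 [-1.1 -0.   8. ] [560.2 146.1  29.1]
pivot x,y [-0.8 -0.9] tilt deg 7.4 cost 775.0 4697 row 300
```

View pics/w6.png

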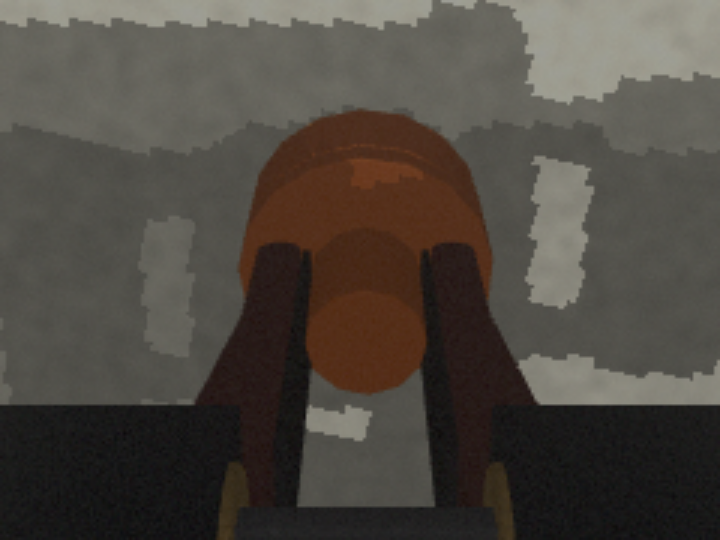

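The cap stands on the bench nearly flat with its knob between the fingers (crop (365,340)). I'll open slightly so that it settles flat, then measure its centre before regripping.

Call:
move_arm:
  rows:
    - [0, 0, 0, 0, 40]
    - [0, 0, 0, 0, 40]
    - [0, 0, 0, 0, 40]

```text
t: 10.5
ee_pos: [559.2, 145.8, 27.8]
orientation: [3.12, 0.371, -0.001]
ft_force: [-0.0, -0.1, -0.2]
width: 35.1
grasp_force: 0.0
```

```bash
cat > flat.py <<'E'
from h import *
from scipy.optimize import minimize
c=cal("wrist");im=optics.get_image("wrist"); o=get_obs(); print(o["t"],o["width"],o["ft_force"].round(1),o["ee_pos"].round(1))
cv2.imwrite("pics/f.png",im); p,Rm=tool(); tx,ty=Rm[:,0],Rm[:,1]
h=cv2.cvtColor(im,cv2.COLOR_BGR2HSV); m=cv2.inRange(h,(3,120,30),(20,255,255))
k=np.zeros_like(m); cv2.circle(k,tuple(int(v) for v in proj("wrist",p+5*tx,c)),70,255,-1); m&=k; m=cv2.morphologyEx(m,cv2.MORPH_OPEN,np.ones((3,3)))
a=np.linspace(0,2*np.pi,40); ring=lambda r,z:np.c_[r*np.cos(a),r*np.sin(a),z+0*a]
def draw(mm,q,P,zoff=0):
    X=P+[q[0],q[1],zoff]; K,t,M=c; u=(X-t)@M@K.T; u=u[:,:2]/u[:,2:]; cv2.fillConvexPoly(mm,cv2.convexHull(np.round(u*16).astype(np.int32)),255,shift=4)
sk=np.vstack([ring(23,0),ring(23,24)]); kn=np.vstack([ring(10,24),ring(10,46)])
def mask(q):
    mm=np.zeros_like(m); draw(mm,q,sk); draw(mm,q,kn); return mm
row=int(proj("wrist",p,c)[1])
cost=lambda q:np.count_nonzero((mask(q)^m)[:row])
s=(p+5*tx)[:2]; b=minimize(cost,s,method="Nelder-Mead",options=dict(initial_simplex=[s,s+[6,0],s+[0,6]]))
d=np.r_[b.x,p[2]]-p; print("cap",b.x.round(1),"in tool mm",(Rm.T@d).round(1),"cost",b.fun,np.count_nonzero(m[:row]))
E
python3 flat.py
```

```text
10.55 35.247718378567654 [ 0.3  0.7 -0.5] [559.2 145.8  27.9]
cap [565.2 148.7] in tool mm [ 6.4 -1.5 -0. ] cost 367.0 4399
```

Call:
move_arm:
  rows:
    - [0.6, -0.15, -0.3, 0, 40]
    - [0, 0, 0, 0, 0]
    - [0, 0, 0, 0, 0]
    - [0, 0, 0, 0, 0]
    - [0, 0, 0, 0, 0]

```text
t: 11.18
ee_pos: [565.0, 148.7, 31.1]
orientation: [-3.12, -0.371, -0.0]
ft_force: [0.4, -0.7, -0.2]
width: 19.0
grasp_force: 30.0
```

Call:
move_arm:
  rows:
    - [0, 0, -2.0, 0, 0]
    - [0, 0, -4.0, 0, 0]
    - [-2.8, 4.4, 0, 0, 0]
    - [-2.8, 4.4, 0, 0, 0]
    - [-2.8, 4.4, 0, 0, 0]
    - [-2.8, 4.4, 0, 0, 0]
    - [0, 0, 0, 0, 0]
    - [0, 0, 0, 0, 0]

```text
t: 12.18
ee_pos: [497.9, -48.7, 92.0]
orientation: [3.12, 0.37, 0.002]
ft_force: [0.2, 0.8, -1.2]
width: 19.2
grasp_force: 30.0
```

```bash
cat > hold.py <<'E'
from h import *
from scipy.optimize import minimize
c=cal("wrist");im=optics.get_image("wrist"); o=get_obs(); print(o["t"],o["width"],o["grasp_force"],o["ft_force"].round(1),o["ee_pos"].round(1))
cv2.imwrite("pics/h.png",im); p,Rm=tool()
# light ring: foot/rim; fit model rings by gradient: outer foot z? use rim outer r31 z36 & inner r26 z36
g=cv2.GaussianBlur(cv2.cvtColor(im,cv2.COLOR_BGR2GRAY),(0,0),1.2).astype(np.float32)
gm=np.hypot(cv2.Sobel(g,5,1,0),cv2.Sobel(g,5,0,1)); gm=np.minimum(gm,np.percentile(gm,98))
a=np.linspace(0,2*np.pi,90,endpoint=False)
def sc(q):
    X=np.vstack([np.c_[q[0]+r*np.cos(a),q[1]+r*np.sin(a),z+0*a] for r,z in((31,36),(26,36))]); K,t,M=c; u=(X-t)@M@K.T; u=(u[:,:2]/u[:,2:]).astype(np.float32)
    return -cv2.remap(gm,u[:,0].reshape(-1,1),u[:,1].reshape(-1,1),1).mean()
G=[(sc((x,y)),x,y) for x in np.arange(552,582,1.) for y in np.arange(-48,-18,1.)]; v,x,y=min(G)
b=minimize(sc,[x,y],method="Nelder-Mead",options=dict(initial_simplex=[[x,y],[x+1,y],[x,y+1]])); print("holder",b.x.round(1),b.fun,np.median([q[0] for q in G]),"tool mm",(Rm.T@(np.r_[b.x,p[2]]-p)).round(1))
for f in("w1","w2"):
    w=np.load(f+".npz"); print(f,proj("wrist",[*b.x,36],(w["K"],w["t"],w["M"])).round(1))
u=np.round(proj("wrist",[*b.x,36],c)).astype(int); print(u)
for r in(26,31):
    P=np.array([proj("wrist",[b.x[0]+r*np.cos(t),b.x[1]+r*np.sin(t),36],c) for t in a]); cv2.polylines(im,[P.round().astype(int)],True,(0,0,255),1)
cv2.imwrite("pics/h1.png",im)
E
python3 hold.py
```

```text
12.225 19.56975663947586 29.999176561832428 [-0.7  0.5 -0.6] [498.  -48.2  91.8]
holder [566.7 -32.9] -105.36958312988281 -29.112244 tool mm [70.4  1.2  0.1]
w1 [252.3 130.1]
w2 [581.4 246.2]
[324 158]
```

View pics/h1.png

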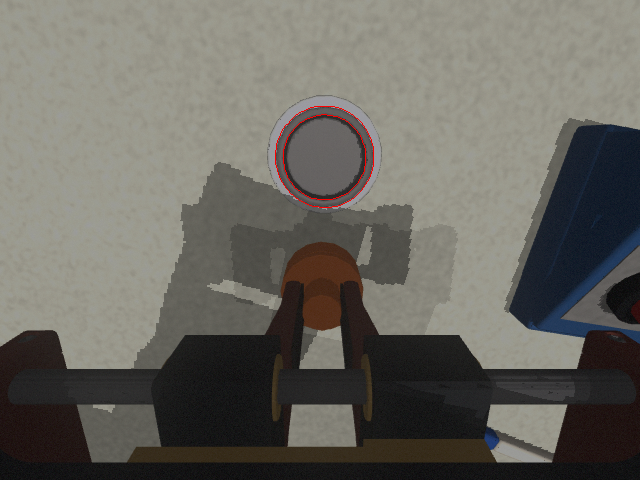

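The red rings lie on the cup's rim at (324,158). Moving over the cup and lowering.

Call:
move_arm:
  rows:
    - [3.5, 0.05, 0, 0, 0]
    - [3.5, 0.05, 0, 0, 0]
    - [0, 0, 0, 0, 0]
    - [0, 0, 1.5, 0, 0]
    - [0, 0, 1.0, 0, 0]
    - [0, 0, 0.5, 0, 0]
    - [0, 0, 0, 0, 0]

```text
t: 13.1
ee_pos: [564.7, -33.3, 60.4]
orientation: [-3.119, -0.371, 0.003]
ft_force: [-0.3, 0.4, -0.6]
width: 19.3
grasp_force: 30.0
```

Call:
move_arm:
  rows:
    - [0.15, 0, 0.4, 0, 0]
    - [0, 0, 0.4, 0, 0]
    - [0, 0, 0.15, 0, 0]
    - [0, 0, 0, 0, 0]

```text
t: 13.6
ee_pos: [567.0, -32.9, 51.5]
orientation: [-3.12, -0.371, 0.0]
ft_force: [-0.3, -0.0, -0.8]
width: 19.4
grasp_force: 30.0
```

Call:
move_arm:
  rows:
    - [0, 0, 0.1, 0, 0]
    - [0, 0, 0, 0, 0]
    - [0, 0, 0, 0, 45]
    - [0, 0, 0, 0, 45]
    - [0, 0, 0, 0, 45]

```text
t: 14.22
ee_pos: [567.2, -32.9, 50.5]
orientation: [-3.12, -0.371, -0.0]
ft_force: [0.1, 0.9, -0.3]
width: 39.0
grasp_force: 0.0
```

Call:
move_arm:
  rows:
    - [0, 0, -1.5, 0, 45]
    - [0, 0, -3.0, 0, 45]
    - [-3, 0, -4.0, 0, 45]
    - [-4, 0, -2.0, 0, 45]
    - [0, 0, 0, 0, 0]
    - [0, 0, 0, 0, 0]

```text
t: 14.98
ee_pos: [500.0, -49.3, 156.3]
orientation: [3.119, 0.371, 0.003]
ft_force: [0.7, -0.2, 1.0]
width: 22.8
grasp_force: 0.0
```

```bash
cat > seat.py <<'E'
from h import *
from scipy.optimize import minimize
c=cal("wrist");im=optics.get_image("wrist"); o=get_obs(); print(o["t"],o["width"],o["ft_force"].round(1),o["ee_pos"].round(1))
h=cv2.cvtColor(im,cv2.COLOR_BGR2HSV); m=cv2.inRange(h,(3,120,30),(20,255,255))
k=np.zeros_like(m); cv2.circle(k,tuple(int(v) for v in proj("wrist",(566.7,-32.9,40),c)),70,255,-1); m&=k; m=cv2.morphologyEx(m,cv2.MORPH_OPEN,np.ones((3,3)))
a=np.linspace(0,2*np.pi,40); ring=lambda r,z:np.c_[r*np.cos(a),r*np.sin(a),z+0*a]
def mask(q):
    mm=np.zeros_like(m); K,t,M=c; T=R.from_rotvec([q[3]/30,q[4]/30,0]).as_matrix()
    for P in(np.vstack([ring(23,14),ring(23,24)]),np.vstack([ring(10,24),ring(10,46)])):
        u=(P@T.T+q[:3]-t)@M@K.T; u=u[:,:2]/u[:,2:]; cv2.fillConvexPoly(mm,cv2.convexHull(np.round(u*16).astype(np.int32)),255,shift=4)
    return mm
cost=lambda q:np.count_nonzero(mask(q)^m)
s=np.array([566.7,-32.9,20,0,0]); b=minimize(cost,s,method="Nelder-Mead",options=dict(initial_simplex=np.vstack([s,s+3*np.eye(5)]),maxiter=800)); print("cap",b.x[:3].round(1),"tilt",np.degrees(b.x[3:]/30).round(1),b.fun,np.count_nonzero(m),"nominal cost",cost(s))
E
python3 seat.py
```

```text
15.025 18.500214798258902 [ 0.2  0.4 -0. ] [500.  -49.2 155.8]
cap [565.4 -29.6  13.7] tilt [5.7 5.2] 26.0 2682 nominal cost 275
```

```bash
cat >> seat.py <<'E'
for nm,f in dict(flat20=lambda v:[v[0],v[1],20,0,0],flatz=lambda v:[v[0],v[1],v[2],0,0],tilt20=lambda v:[v[0],v[1],20,v[3],v[4]]).items():
    b=minimize(lambda v:cost(np.array(f(v))),s,method="Nelder-Mead",options=dict(initial_simplex=np.vstack([s,s+2*np.eye(5)]))); q=np.array(f(b.x)); print(nm,q[:3].round(1),np.degrees(q[3:]/30).round(1),b.fun)
E
python3 seat.py
```

```text
15.075 15.020443510475348 [ 0.1 -0.9 -0.6] [499.9 -49.2 155.4]
cap [566.6 -29.2  12.5] tilt [6.6 2. ] 22.0 2684 nominal cost 272
flat20 [567.3 -31.3  20. ] [0. 0.] 144.0
flatz [567.4 -31.6  11.9] [0. 0.] 18.0
tilt20 [567.  -31.6  20. ] [-0.8  0.9] 145.0
```

The cap is seated flat and central (about 1.5 mm from the cup's centre). Now to the keys with the fingers shut.

Call:
move_arm:
  rows:
    - [-2.4, 5.6, -0.6, 0, 0]
    - [-2.4, 5.6, -0.6, 0, 0]
    - [-2.4, 5.6, -0.6, 0, 0]
    - [-2.4, 5.6, -0.6, 0, 0]
    - [0, 0, 0, 9.8, 0]
    - [0, 0, 0, 0, 0]
    - [0, 0, 0, 0, 0]

```text
t: 15.95
ee_pos: [458.4, -288.9, 178.9]
orientation: [-3.139, -0.11, 0.002]
ft_force: [0.2, -0.2, 1.1]
width: 1.1
grasp_force: 0.0
```

```bash
cat > keys.py <<'E'
from h import *
c=cal("wrist");im=optics.get_image("wrist"); o=get_obs(); print(o["t"],o["width"],o["ft_force"].round(1),o["ee_pos"].round(1)); p,Rm=tool(); print("toolx",Rm[:2,0].round(3))
cv2.imwrite("pics/k.png",im); h=cv2.cvtColor(im,cv2.COLOR_BGR2HSV); s,t=cv2.imread("pics/scene0.png"),cv2.imread("pics/top0.png")
for nm,X,z in(("red",(529.9,-248.1,75),0),("white",(532.2,-299.4,76),0),("green",(536.8,-352.5,75),0)):
    m={"red":cv2.inRange(h,(0,120,50),(8,255,255))|cv2.inRange(h,(172,120,50),(180,255,255)),"white":cv2.inRange(h,(0,0,95),(180,60,255)),"green":cv2.inRange(h,(45,80,30),(85,255,255))}[nm]
    k=np.zeros_like(m); cv2.circle(k,tuple(int(v) for v in proj("wrist",X,c)),28,255,-1); m&=k
    n,l,st,ce=cv2.connectedComponentsWithStats(m); i=1+np.argmax(st[1:,4]); q=ce[i]
    px={"red":((285.8,166.9),(426.6,255)),"white":((277,155.1),(446.8,253.8)),"green":((268,145.9),(466.6,252.1))}[nm]
    x,e=tri([ray("scene",px[0]),ray("top",px[1]),ray("wrist",q,c)]); print(nm,q.round(1),st[i],"pred",proj("wrist",X,c).round(1),"tri",x.round(1),np.round(e,1),"tool",(Rm.T@(x-p)).round(1),"atz76",atz("wrist",q,76,c).round(1))
E
python3 keys.py
```

```text
16.0 0.7680056065710039 [ 0.4 -0.6  0.5] [ 458.5 -288.8  179.1]
toolx [0.998 0.07 ]
red [273.9 148.6] [257 131  35  36 988] pred [276.2 149.7] tri [ 530.2 -247.    75.4] [1.  1.3 0.8] tool [ 74.5 -36.6 103.7] atz76 [ 530.6 -246.4   76. ]
white [342.7 148.9] [327 131  33  36 943] pred [343.6 151.5] tri [ 532.9 -298.7   79.3] [0.8 1.8 1.3] tool [73.6 15.2 99.7] atz76 [ 534.1 -298.5   76. ]
green [411.1 149.1] [ 394  131   36   37 1014] pred [413.5 150.3] tri [ 537.  -351.6   73.6] [1.  1.2 0.8] tool [ 74.1  68.2 105.4] atz76 [ 537.5 -350.3   76. ]
```

Call:
move_arm:
  rows:
    - [3.1, 0.75, 4.5, 0, 0]
    - [3.1, 0.75, 4.6, 0, 0]
    - [0, 0, 0, 0, 0]
    - [0.2, 0, 0.5, 0, 0]
    - [0, 0, 0, 0, 0]

```text
t: 16.62
ee_pos: [523.2, -300.3, 85.0]
orientation: [3.139, 0.104, 0.002]
ft_force: [0.3, 0.7, -0.2]
width: 0.8
grasp_force: 0.0
```

Call:
move_arm:
  rows:
    - [0.15, 0, 0.3, 0, 0]
    - [0, 0, 0, 0, 0]

```text
t: 16.88
ee_pos: [525.0, -300.6, 81.7]
orientation: [3.139, 0.103, 0.003]
ft_force: [1.1, 0.5, 2.6]
width: 0.7
grasp_force: 1.0
```

Call:
move_arm:
  rows:
    - [0.1, 0, 0.2, 0, 0]
    - [0, 0, 0, 0, 0]

```text
t: 17.12
ee_pos: [526.2, -300.5, 79.1]
orientation: [3.139, 0.103, 0.002]
ft_force: [1.6, -0.1, 4.4]
width: 0.4
grasp_force: 1.8
```

Call:
move_arm:
  rows:
    - [0.1, 0, 0.2, 0, 0]
    - [0, 0, 0, 0, 0]

```text
t: 17.38
ee_pos: [527.2, -300.5, 77.0]
orientation: [3.139, 0.103, 0.002]
ft_force: [0.6, -0.5, 5.9]
width: 0.5
grasp_force: 2.7
```

Call:
move_arm:
  rows:
    - [0.1, 0, 0.2, 0, 0]
    - [0, 0, 0, 0, 0]

```text
t: 17.62
ee_pos: [527.6, -300.5, 76.4]
orientation: [3.139, 0.104, 0.0]
ft_force: [-6.1, 1.4, 20.5]
width: 0.3
grasp_force: 10.7
```

The white key bottomed out (20 N). Releasing it and moving on to the green key.

Call:
move_arm:
  rows:
    - [-0.4, 0, -1.0, 0, 0]
    - [-0.5, 0, -1.4, 0, 0]
    - [0, 2.6, 0, 0, 0]
    - [0, 2.6, 0, 0, 0]
    - [0, 0, 0, 0, 0]
    - [0.35, 0, 1.2, 0, 0]
    - [0.15, 0, 0.4, 0, 0]
    - [0, 0, 0, 0, 0]

```text
t: 18.62
ee_pos: [526.5, -351.4, 81.7]
orientation: [-3.139, -0.105, 0.003]
ft_force: [-2.3, -1.2, 1.3]
width: 0.5
grasp_force: 0.8
```

Call:
move_arm:
  rows:
    - [0.2, 0, 0.4, 0, 0]
    - [0.1, 0, 0.2, 0, 0]
    - [0, 0, 0, 0, 0]

```text
t: 19.0
ee_pos: [529.5, -351.5, 76.5]
orientation: [-3.139, -0.104, 0.002]
ft_force: [-4.2, 1.7, 3.9]
width: 0.5
grasp_force: 2.4
```

Call:
move_arm:
  rows:
    - [0.1, 0, 0.2, 0, 0]
    - [0, 0, 0, 0, 0]

```text
t: 19.25
ee_pos: [529.7, -351.5, 75.9]
orientation: [-3.139, -0.104, 0.004]
ft_force: [-11.4, 2.7, 17.6]
width: 0.6
grasp_force: 9.8
```

The green key bottomed out too. Retracting and checking.

Call:
move_arm:
  rows:
    - [-0.4, 0, -1.0, 0, 0]
    - [-0.5, 0, -1.5, 0, 0]
    - [-2, -2, -5, 0, 0]
    - [-2, -3, -4, 0, 0]
    - [0, 0, 0, 0, 0]
    - [0, 0, 0, 0, 0]
    - [0, 0, 0, 0, 0]

```text
t: 20.12
ee_pos: [478.9, -305.5, 188.5]
orientation: [-3.139, -0.103, 0.001]
ft_force: [-0.4, 0.1, -0.5]
width: 0.7
grasp_force: 0.0
```

```bash
python3 keys.py; python3 seat.py
```

```text
20.175 0.4735829326620102 [-0.2  0.1  0.2] [ 478.8 -305.5  188.3]
toolx [0.998 0.065]
red [253.9 173.4] [238 157  33  33 851] pred [256.1 174.4] tri [ 530.2 -247.    75.4] [0.9 1.3 0.8] tool [ 55.3 -54.8 112.9] atz76 [ 530.7 -246.5   76. ]
white [318.7 173.4] [303 157  32  33 833] pred [319.7 175.9] tri [ 533.  -298.9   79. ] [0.8 1.8 1.4] tool [ 54.6  -2.9 109.3] atz76 [ 534.1 -298.4   76. ]
green [383.5 173.3] [368 157  33  33 865] pred [385.8 174.4] tri [ 537.  -351.5   73.8] [1.1 1.2 0.8] tool [ 55.2  49.8 114.5] atz76 [ 537.6 -350.3   76. ]
20.225 0.4291100613068253 [ 0.4 -0.1 -0. ] [ 478.7 -305.4  188.3]
cap [567.  -33.8  20.7] tilt [2.2 0.9] 73.0 2385 nominal cost 190
flat20 [567.3 -34.3  20. ] [0. 0.] 69.0
flatz [567.3 -34.4  20. ] [0. 0.] 69.0
tilt20 [567.  -33.4  20. ] [1.9 0.8] 71.0
```

The keys are up, and the cap is flat at z = 20, within 2 mm of the cup's centre. Handing in.

```bash
python3 -c "
from workcell import close_job; print(close_job())"
```

```text
the job is handed in; nothing more can be done
None
```

I handed the job in at about 20 s of the 54 s allowed; the hand-in returned no verdict, so I can't confirm the judging. The cap sits flat in the holder's cup, about 1.5 mm from its centre by the last camera fits, after I stood it on the bench once to straighten it. I then pressed the white and green keys fully down one after the other and let each come up; the red key was never touched.

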